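# Hang a rinsed glass on the drainer

### The job

The tall clear drinking glass beside the drainer stands rinsed and mouth-down on the worktop. Hang it mouth-down on either of the two slanting wire pegs of the drainer: slip it over the peg in line with the peg's slant, keep hold of it until the peg's tip has all but reached the inside of the glass's bottom, then let go so that it hangs there by itself. Do not push the tin or the egg timer about.

Things in the scene. Friction and masses are not known exactly. Their poses are not given: they have to be found in the camera images.
- glass_center (a point): Clear glass tumbler, loose, empty, about 0.22 kg, round, 140 mm tall, 71 mm wide at the mouth tapering to 59 mm at the closed bottom. Starts mouth-down: its closed end is on top, 140 mm above the worktop, and can be gripped there from above. The point is on its axis, half-way up (70 mm from each end); its z axis points from the closed bottom to the mouth (down at the start)
- drainer: Glass drainer, fixed: a dark drip tray 145 mm (x) by 220 mm (y) by 19 mm high with a steel back rail, 50 mm up, carrying two bent wire pegs 110 mm apart (y = +55, -55 mm). Origin: on the worktop under the tray, midway between the pegs; x to its back (away from the robot at yaw 0), y left, z up. From foot to tip each peg runs along (-0.530, 0, 0.848) in this frame: it leans 32 degrees towards the front
- peg_left_tip (a point): Tip of the left peg (drainer's +y), on its centre line, 186 mm above the worktop; axes as the drainer's. A peg is a narrow upside-down U of 5 mm steel wire, 29 mm wide along the drainer's y, 5 mm thick, 160 mm long. A hung glass rests with its inner floor on the tip and its upper inside wall on the peg, its axis 10 to 20 mm below the peg's; the mouth is clear of the tray
- peg_right_tip (a point): Tip of the right peg (drainer's -y), a like peg; on its centre line, 186 mm above the worktop; axes as the drainer's
- glass: The same glass; origin at the centre of its outer bottom (the upper end at the start), z axis from the bottom to the mouth. Its cavity is 129 mm deep, about 60 mm wide at the mouth and 45 mm at the inner floor, which lies 11 mm from the outer bottom
- tin: Closed food tin standing upright, loose, 57 mm across and 72 mm tall; a bystander. Origin at the centre of its underside
- timer: Round kitchen egg timer standing on the worktop in front of the drainer, loose, 62 mm across and 46 mm tall; a bystander. Origin at the centre of its underside
Mind the look-alikes: they are no part of the job. What is shaped like the glass but pink is not meant.

How it is judged (in metres and radians):
On the way:
1. the glass, still held and tilted 20 to 50 degrees along with the peg, is over one of the pegs with the peg's tip within 20 mm of its inner floor (contact force between the fingers and glass above 0.5 N and angle between glass_center's own z axis and vertical between 2.269 and 2.793 rad and ((z of peg_left_tip in the frame of glass_center between -0.064 and -0.039 m and x of peg_left_tip in the frame of glass_center between -0.023 and 0.023 m and y of peg_left_tip in the frame of glass_center between -0.023 and 0.023 m) or (z of peg_right_tip in the frame of glass_center between -0.064 and -0.039 m and x of peg_right_tip in the frame of glass_center between -0.023 and 0.023 m and y of peg_right_tip in the frame of glass_center between -0.023 and 0.023 m))), for 0.1 s.
At the end, for the whole second after the job is handed in: The glass hangs at rest, mouth-down and slanting (its axis 17 to 54 degrees from upside-down vertical), on one of the two pegs, with the peg's tip inside it and within 12 mm of its inner floor, released (linear speed of glass below 0.03 m/s and angle between glass_center's own z axis and vertical between 2.2 and 2.85 rad and ((z of peg_left_tip in the frame of glass_center between -0.064 and -0.047 m and x of peg_left_tip in the frame of glass_center between -0.023 and 0.023 m and y of peg_left_tip in the frame of glass_center between -0.023 and 0.023 m) or (z of peg_right_tip in the frame of glass_center between -0.064 and -0.047 m and x of peg_right_tip in the frame of glass_center between -0.023 and 0.023 m and y of peg_right_tip in the frame of glass_center between -0.023 and 0.023 m))); the robot touches nothing.
It fails at once if the egg timer is pushed more than 30 mm (distance of timer from where it was at the start of the episode above 0.03 m).
It fails at once if the tin is pushed more than 30 mm (distance of tin from where it was at the start of the episode above 0.03 m).
It also fails if it takes over 45 s, if anything falls off the work surface, if the arm or the gripper's body presses on something with over 40 N, if the wrist force passes 120 N, or if a joint passes its speed limit or range.

### The arm

A 6-joint arm with a two-finger parallel gripper is mounted at the origin on a cart in front of the work surface, level with it; the furniture and walls round the work are solid. World frame = base frame: x ahead of the robot, y to its left, z up, the work surface at z = 0. Lengths are in mm, angles in rad, forces in N, time in s.
With the tool pointing down it reaches from about 250 to 800 mm from the base axis. Payload 3.9 kg.
Tool frame: the origin (TCP) lies between the finger pads; the fingertips stand 19 mm ahead of it and the grasp point (between the pads) is the TCP; z points along the fingers, y is the line along which they close (so a half turn about z gives the same grasp; the last joint's range is limited). The gripper opens to 85 mm and grips with 20 to 120 N. Pads are 22 mm wide; open, the fingers measure 114 mm over their backs; the gripper's body (76 mm by 85 mm) begins 54 mm behind the grasp point. The pads swing forward as they close: fully open they stand 13 mm farther back than shut.
Start: joints at [1.265, 0.26, -0.138, 1.173, 0, 1.571], TCP at [158.05, 500.635, 250.304] pointing down, gripper open.
Joint ranges: [-2.78, 2.78], [-0.83, 1.72], [-1.28, 1.37], [-1.9, 2.12], [-1.57, 1.48], [-3.14, 3.14]. Speed limits (rad/s): [2.57, 2.57, 3.14, 3.14, 3.14, 3.14].

### API

Orientations are given as a unit quaternion [w, x, y, z].
In Python, from plant import r, eyes, ticket gives the robot as it stands.
- The arm moves only by the tool servo_tool, never from a script. Its arguments are lists of equal length, an entry for each row: "delta_pos": the shift along the tool's x, y, z in mm, a list of three; "turn": the turn about the tool's z in rad; "fingers": the gripper command: -1 is fully open, 1 is shut, values between are in proportion. A call has exactly 8 rows; each row shifts and turns the commanded pose from where the row before left it, along the tool's axes as they then stand; what a row does not reach is not made up. A row lasts 1/12 s, in which the tool goes at most 41.7 mm and 7.16 degrees, less where a joint would pass 70% of its speed; a pose out of reach is approached as far as the arm can. A call is refused whole if a number of a shift passes 41.7 or a number of a turn 0.125, either way. A call with a gripper value outside its range is refused whole. The fingers move at their own pace and stop on an object; "grip_force" is the grip in N (left out, the last holds). Time passes only in rows, so rows that do not move let the fingers close, or fill a call up. It gives the time, the measured TCP pose, the force, the opening and the grip force at its end, in the units of the state.
- r.get_obs(): the state, without advancing time (a new reading comes with each control period).
- eyes.camera(name): name is "scene" or "top"; returns a dict with "image" (400x640x3 uint8, blue, green, red), "intrinsics" (3x3 intrinsics, pixels), "k1" (the pictures are not rectified: a ray, as slopes to the right and down, at radius r is drawn at 1 + k1 r^2 times it, then the intrinsics apply), "R" (3x3) and "t" (3): a world point X has camera coordinates R X + t. Camera axes: x right, y down, z forward; pixel columns grow to the right and rows downward; lengths in mm; the calibration is good to about 2 mm. A picture is of the moment at which its call begins. There is no depth.
- ticket.job_done(): hands the job in; it is judged then, once.
The state is a dict: "time": time; "joint_positions": joint angles; "qd": joint speeds; "tau": joint torques, N m; "tool_pos": TCP position; "ee_rot": TCP orientation; "ft_force": force on the tool from outside, world axes, zero at the start; "wrist_torque": the same for the moment, N m; "width": finger opening in mm; "gripper_force": force on a finger pad.
Only numpy, scipy, OpenCV 4.12 (cv2) and the standard library are available. Lean on these libraries where they do the work, as an engineer would, in place of code of your own. Each camera call takes 0.05 s, during which the arm holds its last target. There are 200 camera calls.

## Working session

There is one attempt and no reset: what is moved stays moved. The work goes in short steps, Python scripts to look and compute and a tool call to move; the robot and the scene stay as the last step left them, time stands still between calls to the robot, and variables do not carry over. Pictures are saved under pics/ and viewed, at most 12 in all, crops included, and the job is handed in when it is done.

Besides the shell and the picture viewer there is one more tool, called after ">>>" in YAML: its name, and indented under it one key for each argument. servo_tool: Moves the arm, as the interface text tells. Its arguments: {"type":"object","properties":{"delta_pos":{"type":"array"},"turn":{"type":"array"},"fingers":{"type":"array"},"grip_force":{"type":"number"}},"required":["delta_pos","turn","fingers"]}

```bash
mkdir -p pics; ls
python3 - <<'E'
from plant import r, eyes, ticket
import cv2,pickle
print(r.get_obs())
for n in ("scene","top"):
    c=eyes.camera(n); cv2.imwrite(f"pics/{n}0.png",c["image"]); pickle.dump(c,open(f"{n}0.pkl","wb"))
    print(n,c["intrinsics"],c["k1"],c["R"],c["t"])
E
```

```text
pics
{'time': 0.0, 'joint_positions': array([ 1.26499019e+00,  2.60681829e-01, -1.39378597e-01,  1.17268977e+00,
        1.34424370e-05,  1.57079134e+00]), 'qd': array([-0.00101767,  0.00033252,  0.00032938, -0.00080062,  0.0017534 ,
       -0.00025294]), 'tau': array([ 6.15013687e-04, -4.05675244e+01,  2.53925264e+01,  1.88039616e-02,
        1.21419889e-04,  3.12586010e-07]), 'tool_pos': array([157.85986631, 500.02968961, 249.46240339]), 'ee_rot': array([-1.55440419e-04,  1.52305439e-01,  9.88332990e-01, -9.64514613e-04]), 'ft_force': array([0.98764451, 0.53931594, 0.25988293]), 'wrist_torque': array([-0.02362735, -0.05390262,  0.02395771]), 'gripper_force': 0.0, 'width': 85.5358609387263}
scene [[503.61734862   0.         319.72280981]
 [  0.         503.61734862 191.79382391]
 [  0.           0.           1.        ]] -0.12388101401242138 [[ 0.98042067  0.19613716 -0.01747931]
 [ 0.10971671 -0.61782449 -0.77862388]
 [-0.16351622  0.76146117 -0.62724742]] [-301.88041956  -67.93843599 1562.15719488]
top [[475.19765679   0.         320.64322809]
 [  0.         475.19765679 195.79223867]
 [  0.           0.           1.        ]] -0.0721265375062503 [[-0.00910111 -0.99966607  0.02418524]
 [-0.98018812  0.00413288 -0.19802567]
 [ 0.19785959 -0.02550834 -0.97989842]] [-204.1659368   400.37539414 1195.47198023]
```

View pics/scene0.png

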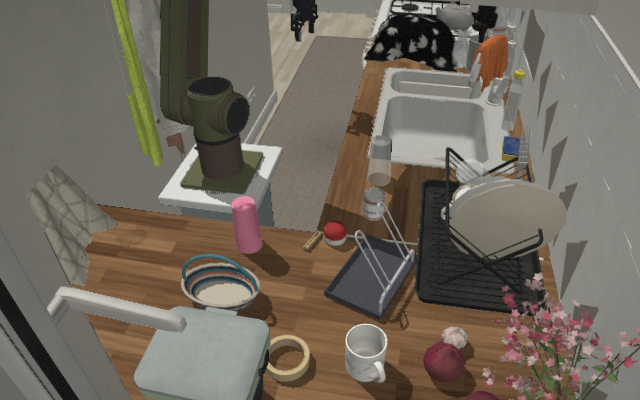

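View pics/top0.png

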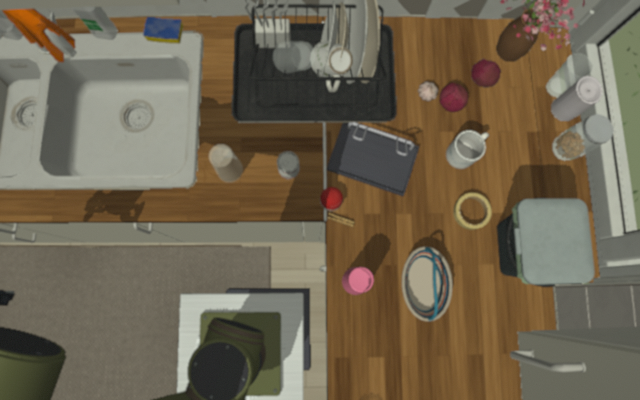

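The scene shows:
- A clear tumbler at scene (380,160) / top (225,160).
- A pink look-alike at scene (247,225) / top (358,281).
- The tin at scene (374,204) / top (288,163).
- The red timer at scene (335,234) / top (331,198).
- The drainer tray with two pegs at scene (370,270) / top (375,158).

The clear one beside the sink fits the description, because it is clear and tall. I'll confirm it in an enlarged crop.

Run:
```python
import pickle,cv2,numpy as np
s=pickle.load(open("scene0.pkl","rb"))["image"];t=pickle.load(open("top0.pkl","rb"))["image"]
a=cv2.resize(s[120:320,300:430],None,fx=3,fy=3,interpolation=cv2.INTER_CUBIC)
cv2.imwrite("pics/s1.png",a)
b=cv2.resize(t[110:230,200:430],None,fx=3.4,fy=3.4,interpolation=cv2.INTER_CUBIC)
cv2.imwrite("pics/t1.png",b)
```

```text
(no output)
```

View pics/s1.png

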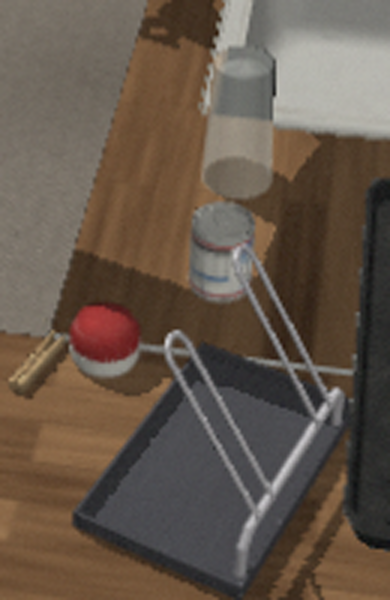

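View pics/t1.png

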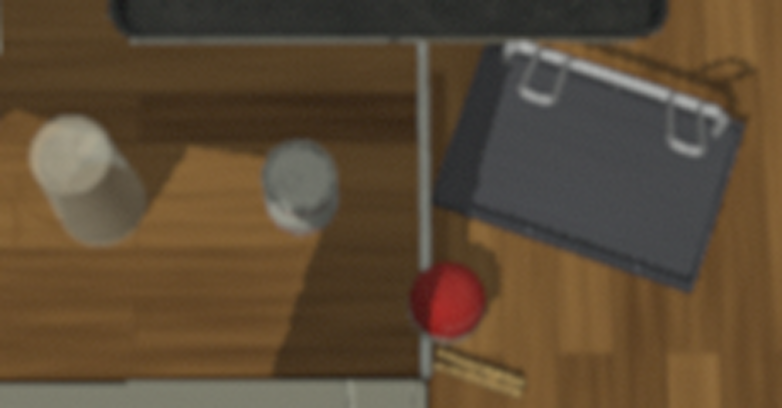

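The crop confirms it: the clear tumbler is mouth-down, with its wide end at the base and its closed top at top-crop (72,155) and scene-crop (246,64). The peg tips are at top-crop (540,101) and (687,152), and scene-crop (242,252) and (174,337).

```bash
cat > geo.py <<'E'
import pickle,numpy as np
from scipy.optimize import least_squares
C={n:pickle.load(open(n+"0.pkl","rb")) for n in("scene","top")}
def proj(n,X):
    c=C[n];p=np.atleast_2d(X)@c["R"].T+c["t"];s=p[:,:2]/p[:,2:];s=s*(1+c["k1"]*(s**2).sum(1,keepdims=True))
    K=c["intrinsics"];return s*[K[0,0],K[1,1]]+K[:2,2]
def S(u,v):return (300+u/3-.33,120+v/3-.33)
def T(u,v):return (200+u/3.4-.35,110+v/3.4-.35)
E
python3 - <<'E'
from geo import *
d=np.array([-.53,0,.848])
def pts(p):
    x,y,a,tx=p;R=np.array([[np.cos(a),-np.sin(a),0],[np.sin(a),np.cos(a),0],[0,0,1]]);o=np.array([x,y,0])
    L=np.array([[tx,55,186],[tx,-55,186]]);F=L-160*d
    return np.vstack([L,F])@R.T+o,np.array([[-72.5,110,19],[-72.5,-110,19],[72.5,-110,19],[72.5,110,19]])@R.T+o
mt=np.array([T(540,101),T(687,152),T(549,58),T(691,103)])
ms=np.array([S(242,252),S(174,337),S(324,405),S(263,503)])
ct=np.array([T(437,208),T(692,288),T(743,120),T(490,44)])
cs=np.array([S(76,516)])   # right... front corner
def f(p):
    P,Q=pts(p)
    return np.r_[(proj("top",P)-mt).ravel(),(proj("scene",P)-ms).ravel(),.5*(proj("top",Q)-ct).ravel()]
s=least_squares(f,[400,-100,-.3,0],loss="soft_l1");P,Q=pts(s.x)
print(s.x.round(3));print(P.round(1));print(f(s.x).round(1))
def fit(name,obs):
    g=lambda p:np.concatenate([(proj(n,[p[0],p[1],z])[0]-m) for n,z,m in obs])
    q=least_squares(g,[350,0]);print(name,q.x.round(1),g(q.x).round(1))
fit("glass",[("top",140,T(72,155)),("scene",140,S(246,64)),("scene",0,S(237,177))])
fit("tin",[("top",72,T(300,172)),("scene",72,S(222,221)),("scene",0,S(222,284))])
fit("timer",[("top",23,T(449,300)),("scene",23,S(104,340))])
E
```

```text
[ 418.009 -113.95   -25.715   17.948]
[[ 463.3  -77.9  186. ]
 [ 402.7 -169.7  186. ]
 [ 534.1 -124.6   50.3]
 [ 473.5 -216.4   50.3]]
[-91.8  17.5 -95.6  27.6 -72.   18.6 -78.8  27.4  -9.3 -55.5 -15.2 -65.9
 -14.8 -52.3 -21.1 -64.9 -46.2  10.  -49.   20.8 -41.6  22.8 -38.6  12.2]
glass [481.5  37.2] [ 0.3 -0.2 -0.2 -1.1  0.1  0.5]
tin [ 484.1 -122.9] [ 0.2  1.   1.2  0.3 -0.1 -0.4]
timer [ 395.9 -238.2] [ 0.6  0.5  0.5 -0.7]
```

```bash
python3 - <<'E'
from geo import *
d=np.array([-.53,0,.848])
def pts(p):
    x,y,a,tx=p;R=np.array([[np.cos(a),-np.sin(a),0],[np.sin(a),np.cos(a),0],[0,0,1]]);o=np.array([x,y,0])
    L=np.array([[tx,55,186],[tx,-55,186]]);F=L-160*d
    return np.vstack([L,F])@R.T+o,np.array([[-72.5,110,19],[-72.5,-110,19],[72.5,-110,19],[72.5,110,19]])@R.T+o
mt=np.array([T(540,101),T(687,152),T(549,58),T(691,103)])
ms=np.array([S(242,252),S(174,337),S(324,405),S(263,503)])
ct=np.array([T(437,208),T(692,288),T(743,120),T(490,44)])
def f(p):
    P,Q=pts(p)
    return np.r_[(proj("top",P)-mt).ravel(),(proj("scene",P)-ms).ravel(),.5*(proj("top",Q)-ct).ravel()]
s=least_squares(f,[480,-330,-.3,0]);P,Q=pts(s.x)
print(s.x.round(3));print(P.round(1));print(Q.round(1));print(f(s.x).round(1))
# free triangulation of tips
for i in range(4):
    q=least_squares(lambda X:np.r_[proj("top",X)[0]-mt[i],proj("scene",X)[0]-ms[i]],P[i]);print(q.x.round(1),q.fun.round(1))
E
find . -name "*.py" | head; python3 -c "
from plant import r;print([m for m in dir(r) if m[0]!='_'])"
```

```text
[ 5.08294e+02 -3.51133e+02 -3.29000e-01 -2.12710e+01]
[[ 505.9 -292.2  186. ]
 [ 470.4 -396.3  186. ]
 [ 586.2 -319.6   50.3]
 [ 550.6 -423.7   50.3]]
[[ 475.2 -223.6   19. ]
 [ 404.1 -431.8   19. ]
 [ 541.3 -478.7   19. ]
 [ 612.5 -270.5   19. ]]
[-0.6 -0.1  0.5 -0.7  1.  -0.2 -1.6 -0.7 -1.7 -1.6 -1.  -0.8 -0.   2.1
  1.3  0.7 -0.9 -0.6  0.7  0.5  0.5  0.6 -0.5 -0.6]
[ 508.7 -293.7  182.2] [-0.2 -0.7 -0.7  0.2]
[ 471.3 -395.3  182.5] [-0.2 -0.6 -0.6  0.1]
[ 585.2 -316.2   53.7] [-0.1 -0.2 -0.2  0.1]
[ 547.5 -426.7   55.3] [-0.  -0.1 -0.1  0. ]
./geo.py
['Unreachable', 'get_obs']
```

The fit residuals are about 1 px. The left peg tip is at about (507,-293,185), the drainer yaw is -0.33, and the glass is at (481,37). The tool can't tilt. I plan to grip the glass lightly at its closed end with the finger axis along the drainer's y, so the peg itself pivots the glass in the pads as I lower along the slant.

>>> servo_tool:
  delta_pos:
    - [-15,-11,0]
    - [-30,-23,0]
    - [-30,-23,0]
    - [-30,-23,0]
    - [-30,-23,0]
    - [-30,-23,0]
    - [-30,-23,0]
    - [-30,-23,0]
  turn: [0,0,0,0,0,0,0,0]
  fingers: [-1,-1,-1,-1,-1,-1,-1,-1]
  grip_force: 20

```text
time: 0.77
tool_pos: [321.2, 267.1, 250.1]
ee_rot: [-0.0, 0.152, 0.988, -0.0]
ft_force: [-0.1, 0.6, -0.2]
width: 85.3
gripper_force: 0.0
```

```bash
cat > st.py <<'E'
import numpy as np,sys
from scipy.spatial.transform import Rotation as Ro
from plant import r
o=r.get_obs();q=o["ee_rot"];R=Ro.from_quat([q[1],q[2],q[3],q[0]]).as_matrix()
print(round(o["time"],2),o["tool_pos"].round(1),"j",o["joint_positions"].round(2),"w",round(o["width"],1),"gf",round(o["gripper_force"],1),"F",o["ft_force"].round(1),"M",o["wrist_torque"].round(2))
print("tool x",R[:,0].round(3),"y",R[:,1].round(3),"z",R[:,2].round(3))
if len(sys.argv)>3:print("delta tool",(R.T@(np.array(sys.argv[1:4],float)-o["tool_pos"])).round(1))
E
python3 st.py 481 37 200
```

```text
0.77 [321.2 267.1 250.1] j [ 0.69  0.08 -0.37  1.13 -0.    1.  ] w 85.3 gf 0.0 F [-0.1  0.6 -0.2] M [ 0.08 -0.06 -0.04]
tool x [-0.954  0.301  0.   ] y [ 0.301  0.954 -0.   ] z [-0. -0. -1.]
delta tool [-221.6 -171.4   50.1]
```

>>> servo_tool:
  delta_pos:
    - [-30,-23,0]
    - [-30,-23,0]
    - [-30,-23,8]
    - [-30,-23,10]
    - [-30,-24,10]
    - [-30,-24,10]
    - [-27,-20,8]
    - [-15,-11,4]
  turn: [0,0,0,0,0,0,0,0]
  fingers: [-1,-1,-1,-1,-1,-1,-1,-1]

```text
time: 1.43
tool_pos: [482.1, 35.9, 198.9]
ee_rot: [-0.0, 0.154, 0.988, -0.001]
ft_force: [0.8, 0.1, 0.4]
width: 85.3
gripper_force: 0.0
```

```bash
python3 st.py 481 37 110
python3 - <<'E'
from plant import eyes
import cv2,numpy as np
s=eyes.camera("scene")["image"][60:260,300:500];t=eyes.camera("top")["image"][80:280,150:350]
cv2.imwrite("pics/g1.png",cv2.resize(np.hstack([s,t]),None,fx=2,fy=2,interpolation=cv2.INTER_CUBIC))
E
```

```text
1.43 [482.1  35.9 198.9] j [ 0.07  0.22 -0.33  1.02 -0.    0.38] w 85.3 gf 0.0 F [0.8 0.1 0.4] M [ 0.09  0.01 -0.01]
tool x [-0.953  0.304  0.001] y [ 0.304  0.953 -0.001] z [-0.001 -0.001 -1.   ]
delta tool [ 1.4  0.8 88.9]
```

View pics/g1.png

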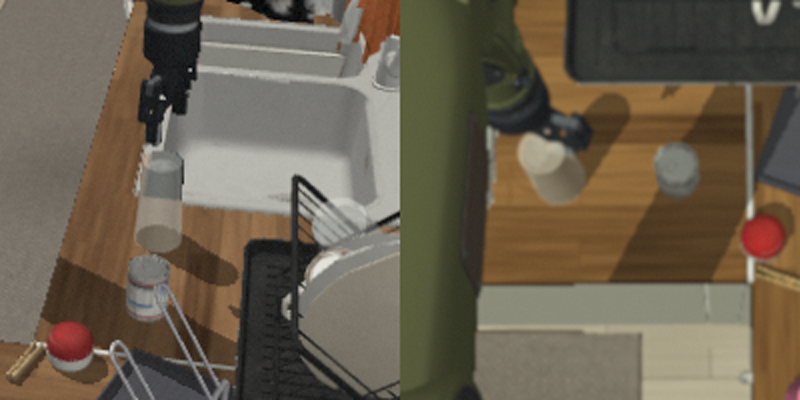

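The picture shows the gripper straight above the glass, with the fingers at crop (155,110) over the glass top at (165,160). The way is clear, so I descend.

>>> servo_tool:
  delta_pos:
    - [1.4,0.8,8]
    - [0,0,14]
    - [0,0,14]
    - [0,0,14]
    - [0,0,14]
    - [0,0,12]
    - [0,0,8]
    - [0,0,5]
  turn: [0,0,0,0,0,0,0,0]
  fingers: [-1,-1,-1,-1,-1,-1,-1,-1]

```text
time: 2.2
tool_pos: [478.4, 41.2, 110.3]
ee_rot: [-0.001, 0.151, 0.988, -0.0]
ft_force: [-0.0, -0.2, -0.1]
width: 85.8
gripper_force: 0.0
```

>>> servo_tool:
  delta_pos:
    - [0,0,0]
    - [0,0,0]
    - [0,0,0]
    - [0,0,0]
    - [0,0,0]
    - [0,0,0]
    - [0,0,0]
    - [0,0,0]
  turn: [0,0,0,0,0,0,0,0]
  fingers: [-0.2,0,0.2,0.4,0.6,0.8,1,1]
  grip_force: 20

```text
time: 2.87
tool_pos: [480.4, 40.1, 111.9]
ee_rot: [0.0, 0.152, 0.988, 0.0]
ft_force: [-1.4, -0.3, 5.7]
width: 59.3
gripper_force: 21.9
```

```bash
python3 st.py 481 37 110
```

```text
2.87 [480.4  40.1 111.9] j [ 0.08  0.29 -0.48  0.79  0.    0.39] w 59.3 gf 21.9 F [-1.4 -0.3  5.7] M [-0.01  0.27  0.  ]
tool x [-0.954  0.301 -0.001] y [0.301 0.954 0.   ] z [ 0.001  0.    -1.   ]
delta tool [-1.5 -2.8  1.9]
```

>>> servo_tool:
  delta_pos:
    - [0,0,-10]
    - [0,0,-25]
    - [0,0,-35]
    - [0,0,-35]
    - [0,0,-35]
    - [0,0,-35]
    - [0,0,-30]
    - [0,0,-15]
  turn: [0,0,0,0,0,0,0,0]
  fingers: [1,1,1,1,1,1,1,1]

```text
time: 3.53
tool_pos: [481.2, 40.3, 334.8]
ee_rot: [0.002, 0.152, 0.988, 0.001]
ft_force: [0.5, 0.5, -2.1]
width: 59.6
gripper_force: 23.0
```

```bash
python3 st.py 501 -312 330
python3 - <<'E'
from plant import eyes
import cv2,numpy as np
s=eyes.camera("scene")["image"][0:260,260:500]
cv2.imwrite("pics/g2.png",cv2.resize(s,None,fx=2.3,fy=2.3,interpolation=cv2.INTER_CUBIC))
E
```

```text
3.53 [481.2  40.3 334.8] j [ 0.08  0.16 -0.05  1.36  0.    0.39] w 59.6 gf 23.0 F [ 0.5  0.5 -2.1] M [-0.02 -0.08  0.  ]
tool x [-0.954  0.301 -0.005] y [0.301 0.954 0.002] z [ 0.005  0.001 -1.   ]
delta tool [-125.  -330.     4.7]
```

View pics/g2.png

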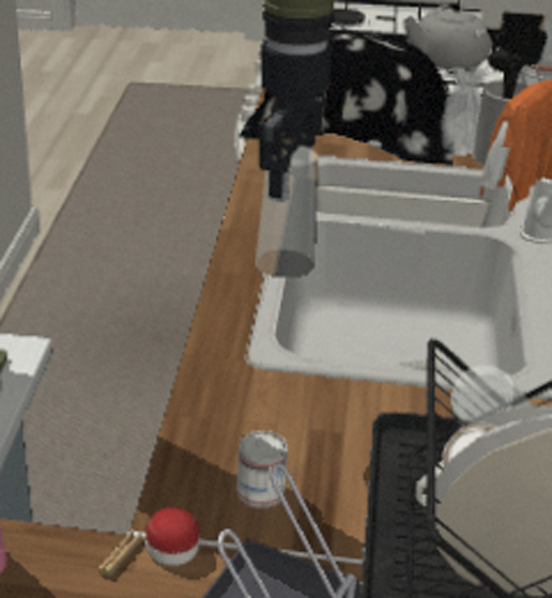

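Run:
```python
from geo import *
c=np.array([481.2,39.5])
p=proj("scene",[[*c,363],[*c,335],[*c,223]]);print((p-[260,0])*2.3)
g=lambda v:np.r_[(proj("scene",[c[0]+v[0],c[1],335+v[1]])[0]-(np.array([302,160])/2.3+[260,0])),(proj("scene",[c[0]+v[0]+140*np.sin(v[2]),c[1],335+v[1]-140*np.cos(v[2])])[0]-(np.array([285,262])/2.3+[260,0]))]
s=least_squares(g,[0,20,0]);print(s.x,np.degrees(s.x[2]),s.fun)
```

```text
[[290.13279306 153.79051304]
 [288.69488393 176.51113814]
 [283.14364072 262.25923875]]
[13.95332282 24.43255291 -0.08636887] -4.9485719184419485 [ 0.15978795 -1.01327781 -0.18862016  1.13941331]
```

The glass is held upright, with its mouth at crop (285,262) and its top at about (300,160), partly hidden by the finger. I'll use the right peg, tip at about (471,-396,185), because it's farther from the dish rack.

>>> servo_tool:
  delta_pos:
    - [-3,-15,-3]
    - [-6,-30,-3]
    - [-7,-35,0]
    - [-7,-35,0]
    - [-7,-35,0]
    - [-7,-35,0]
    - [-7,-35,0]
    - [-7,-35,0]
  turn: [0,0,0.023,0,0,0,0,0]
  fingers: [1,1,1,1,1,1,1,1]

```text
time: 4.25
tool_pos: [446.8, -219.3, 335.5]
ee_rot: [-0.001, 0.164, 0.987, 0.0]
ft_force: [1.0, 0.2, -2.4]
width: 59.7
gripper_force: 23.0
```

```bash
python3 st.py 454.7 -390.5 340
```

```text
4.25 [ 446.8 -219.3  335.5] j [-0.46  0.19 -0.01  1.37  0.   -0.13] w 59.7 gf 23.0 F [ 1.   0.2 -2.4] M [-0.04 -0.05  0.  ]
tool x [-0.946  0.323  0.002] y [0.323 0.946 0.001] z [-0.002  0.001 -1.   ]
delta tool [ -62.8 -159.5   -4.7]
```

>>> servo_tool:
  delta_pos:
    - [-13,-32,0]
    - [-13,-32,-2]
    - [-11,-29,-2]
    - [-10,-26,0]
    - [-8,-20,0]
    - [-5,-13,0]
    - [-3,-7,0]
    - [0,0,0]
  turn: [0,0,0,0,0,0,0,0]
  fingers: [1,1,1,1,1,1,1,1]

```text
time: 4.92
tool_pos: [455.7, -389.9, 339.1]
ee_rot: [-0.001, 0.165, 0.986, 0.001]
ft_force: [-0.1, -0.8, -2.1]
width: 60.1
gripper_force: 23.0
```

```bash
python3 st.py 454.7 -390.5 282
python3 - <<'E'
from plant import eyes
import cv2,numpy as np
a=eyes.camera("scene")["image"][60:310,280:450];b=eyes.camera("top")["image"][60:260,330:490]
a=cv2.resize(a,None,fx=2.4,fy=2.4,interpolation=cv2.INTER_CUBIC);b=cv2.resize(b,(384,600*384//480),interpolation=cv2.INTER_CUBIC)
b=np.vstack([b,np.zeros((600-b.shape[0],384,3),np.uint8)])
cv2.imwrite("pics/g3.png",np.hstack([a,b]))
E
```

```text
4.92 [ 455.7 -389.9  339.1] j [-0.71  0.38  0.27  1.46 -0.   -0.38] w 60.1 gf 23.0 F [-0.1 -0.8 -2.1] M [0.03 0.02 0.02]
tool x [-0.946  0.325  0.003] y [0.325 0.946 0.001] z [-0.002  0.002 -1.   ]
delta tool [ 0.6 -1.  57.1]
```

View pics/g3.png

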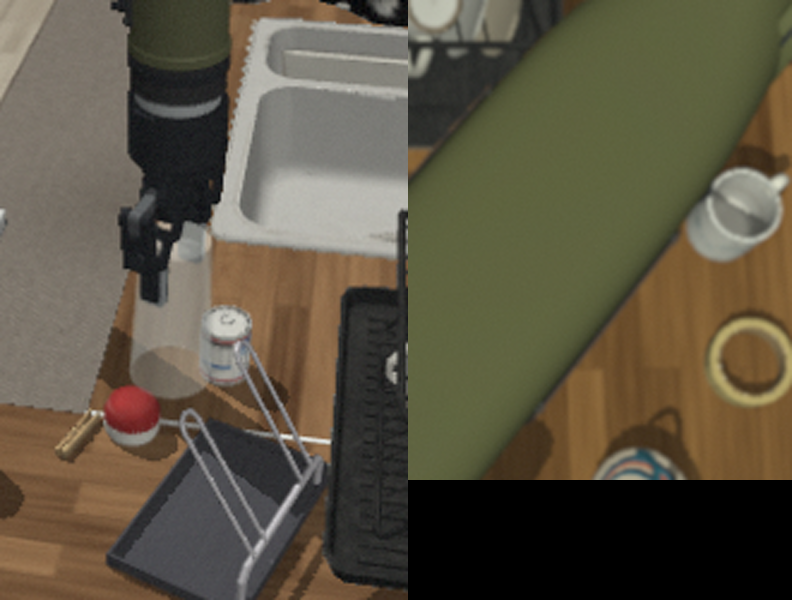

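The top view is blocked by the arm. In the scene view the glass mouth is centred at (170,370) and the right peg tip is at (190,418). I'll check the axis against the projection.

Run:
```python
from geo import *
f=lambda X:(proj("scene",X)-[280,60])*2.4
c=[455.7,-389.9]
print("mouth on TCP axis",f([*c,227]),"top",f([*c,367]),"tip",f([470.8,-396,185]))
for dx in(-2,2,4,6,8): print(dx,f([c[0]+.946*dx,c[1]-.323*dx,227]))
q=least_squares(lambda p:f([p[0],p[1],227])[0]-[170,370],c);print("mouth meas",q.x)
```

```text
mouth on TCP axis [[169.59432731 369.53426701]] top [[173.27987301 237.35792297]] tip [[184.41668191 411.64070364]]
-2 [[167.55032661 368.79685356]]
2 [[171.64126166 370.27271745]]
4 [[173.69113097 371.01220527]]
6 [[175.74393654 371.75273083]]
8 [[177.79967963 372.49429447]]
mouth meas [ 456.13772211 -390.44240928]
```

>>> servo_tool:
  delta_pos:
    - [-4,-0.5,5]
    - [0,0,10]
    - [0,0,10]
    - [0,0,10]
    - [0,0,10]
    - [0,0,8]
    - [0,0,6]
    - [0,0,4]
  turn: [0,0,0,0,0,0,0,0]
  fingers: [1,1,1,1,1,1,1,1]

```text
time: 5.68
tool_pos: [459.6, -389.6, 277.5]
ee_rot: [-0.0, 0.163, 0.987, 0.0]
ft_force: [-0.8, -0.6, -2.3]
width: 59.5
gripper_force: 23.0
```

```bash
python3 st.py 473.5 -396.5 184
```

```text
5.68 [ 459.6 -389.6  277.5] j [-0.7   0.39  0.12  1.3   0.   -0.38] w 59.5 gf 23.0 F [-0.8 -0.6 -2.3] M [ 0.04 -0.03  0.03]
tool x [-0.947  0.322  0.001] y [0.322 0.947 0.   ] z [-0.001  0.001 -1.   ]
delta tool [-15.4  -2.1  93.5]
```

>>> servo_tool:
  delta_pos:
    - [4,-1.5,0]
    - [4,0,0]
    - [4,0,1]
    - [4,0,1]
    - [4,0,2]
    - [4,0,2]
    - [4,0,2]
    - [4,0,2]
  turn: [0,0,0,0,0,0,0,0]
  fingers: [1,1,1,1,1,1,1,1]

```text
time: 6.35
tool_pos: [428.4, -381.6, 268.3]
ee_rot: [0.0, 0.164, 0.987, -0.0]
ft_force: [0.6, -0.6, -1.7]
width: 59.7
gripper_force: 21.9
```

```bash
python3 st.py 473.5 -396.5 184
python3 - <<'E'
from plant import eyes
import cv2
a=eyes.camera("scene")["image"][90:310,290:450]
cv2.imwrite("pics/g4.png",cv2.resize(a,None,fx=2.7,fy=2.7,interpolation=cv2.INTER_CUBIC))
E
```

```text
6.35 [ 428.4 -381.6  268.3] j [-0.73  0.34  0.02  1.25 -0.   -0.4 ] w 59.7 gf 21.9 F [ 0.6 -0.6 -1.7] M [-0.07 -0.27  0.03]
tool x [-0.946  0.323 -0.   ] y [ 0.323  0.946 -0.   ] z [ 0. -0. -1.]
delta tool [-47.4   0.5  84.3]
```

View pics/g4.png

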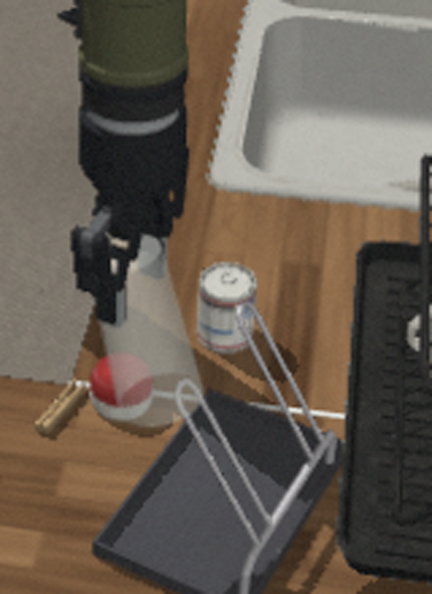

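It works. The glass is pivoting in the pads, with its mouth swung back at (145,400) and the peg tip inside at (185,385). Forces are low, so I carry on tilting to about 33°.

>>> servo_tool:
  delta_pos:
    - [3,0,2]
    - [3,0,2]
    - [3,0,2.5]
    - [3,0,2.5]
    - [3,0,2.5]
    - [3,0,2.5]
    - [3,0,2.5]
    - [3,0,2.5]
  turn: [0,0,0,0,0,0,0,0]
  fingers: [1,1,1,1,1,1,1,1]

```text
time: 7.07
tool_pos: [406.2, -373.7, 249.0]
ee_rot: [0.0, 0.164, 0.987, 0.0]
ft_force: [1.9, -0.9, -1.6]
width: 59.6
gripper_force: 22.5
```

```bash
python3 st.py 473.5 -396.5 184
```

```text
7.07 [ 406.2 -373.7  249. ] j [-0.74  0.31 -0.08  1.19  0.   -0.42] w 59.6 gf 22.5 F [ 1.9 -0.9 -1.6] M [ 0.07 -0.6   0.01]
tool x [-0.946  0.323 -0.001] y [0.323 0.946 0.   ] z [ 0.001  0.    -1.   ]
delta tool [-71.    0.2  65. ]
```

>>> servo_tool:
  delta_pos:
    - [-3,0,5]
    - [-4,0,5]
    - [-4,0,5]
    - [-4,0,5]
    - [-4,0,5]
    - [-4,0,5]
    - [-4,0,5]
    - [-4,0,5]
  turn: [0,0,0,0,0,0,0,0]
  fingers: [1,1,1,1,1,1,1,1]

```text
time: 7.73
tool_pos: [435.7, -384.0, 208.4]
ee_rot: [-0.0, 0.164, 0.987, -0.0]
ft_force: [0.7, -0.2, -1.9]
width: 59.6
gripper_force: 22.3
```

```bash
python3 st.py 473.5 -396.5 184
python3 - <<'E'
from plant import eyes
import cv2
a=eyes.camera("scene")["image"][110:310,290:450]
cv2.imwrite("pics/g5.png",cv2.resize(a,None,fx=3,fy=3,interpolation=cv2.INTER_CUBIC))
E
```

```text
7.73 [ 435.7 -384.   208.4] j [-0.72  0.38 -0.08  1.12 -0.   -0.39] w 59.6 gf 22.3 F [ 0.7 -0.2 -1.9] M [ 0.    0.05 -0.  ]
tool x [-0.946  0.323  0.001] y [ 0.323  0.946 -0.   ] z [-0.001  0.    -1.   ]
delta tool [-39.9   0.4  24.4]
```

View pics/g5.png

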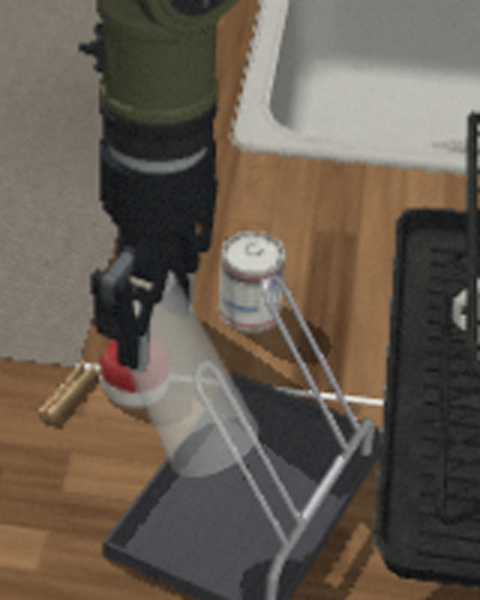

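The glass lies parallel to the peg, with the peg tip inside at (208,370), and the forces are small. I continue along the slant.

>>> servo_tool:
  delta_pos:
    - [-4,0,5]
    - [-4.5,0,5]
    - [-4.5,0,5]
    - [-4,0,5]
    - [-4,0,5]
    - [-4,0,4.5]
    - [-3,0,4]
    - [-3,0,3]
  turn: [0,0,0,0,0,0,0,0]
  fingers: [1,1,1,1,1,1,1,1]

```text
time: 8.45
tool_pos: [465.0, -393.8, 172.1]
ee_rot: [-0.0, 0.164, 0.987, 0.0]
ft_force: [-0.6, 0.2, -2.4]
width: 59.5
gripper_force: 22.3
```

```bash
python3 st.py 473.5 -396.5 184
python3 - <<'E'
from plant import eyes
import cv2
a=eyes.camera("scene")["image"][110:310,290:450]
cv2.imwrite("pics/g6.png",cv2.resize(a,None,fx=3,fy=3,interpolation=cv2.INTER_CUBIC))
E
```

```text
8.45 [ 465.  -393.8  172.1] j [-0.7   0.44 -0.07  1.06 -0.   -0.37] w 59.5 gf 22.3 F [-0.6  0.2 -2.4] M [ 0.06  0.04 -0.02]
tool x [-0.946  0.323  0.001] y [0.323 0.946 0.   ] z [-0.001  0.    -1.   ]
delta tool [ -8.9   0.2 -11.9]
```

View pics/g6.png

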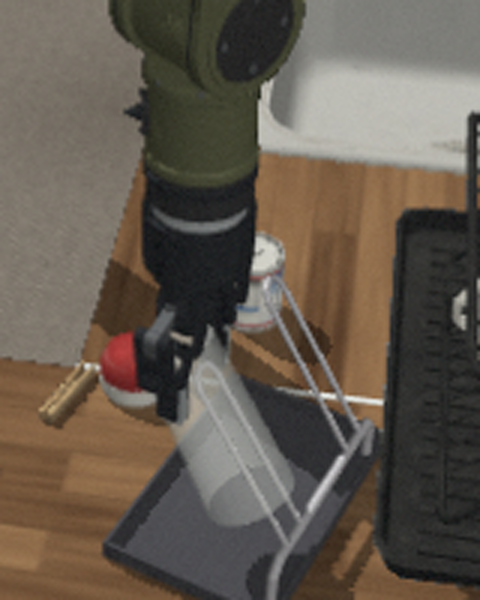

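>>> servo_tool:
  delta_pos:
    - [-1,0,1.5]
    - [-1,0,1.5]
    - [-1,0,1.5]
    - [-0.5,0,1]
    - [0,0,0]
    - [0,0,0]
    - [0,0,0]
    - [0,0,0]
  turn: [0,0,0,0,0,0,0,0]
  fingers: [1,1,1,1,1,1,1,1]

```text
time: 9.17
tool_pos: [468.2, -395.0, 167.5]
ee_rot: [0.0, 0.164, 0.987, -0.0]
ft_force: [-0.3, -0.1, -2.5]
width: 59.5
gripper_force: 22.3
```

```bash
python3 st.py 473.5 -396.5 184
python3 - <<'E'
from geo import *
# predicted mouth centre & tip in crop g6 for model: pivot G, theta=30
ex=np.array([.946,-.323,0]);z=np.array([0,0,1]);G=np.array([465,-393.8,172.1])
f=lambda X:((proj("scene",X)-[290,110])*3).round(1)
for th in (26,30,34):
    t=np.radians(th);m=np.sin(t)*ex-np.cos(t)*z
    print(th,"mouth",f(G+112*m),"bottom",f(G-28*m))
E
```

```text
9.17 [ 468.2 -395.   167.5] j [-0.7   0.45 -0.07  1.05  0.   -0.37] w 59.5 gf 22.3 F [-0.3 -0.1 -2.5] M [-0.05  0.04 -0.02]
tool x [-0.946  0.323 -0.   ] y [ 0.323  0.946 -0.   ] z [ 0. -0. -1.]
delta tool [ -5.5   0.3 -16.5]
26 mouth [[247.3 494.2]] bottom [[177.9 343. ]]
30 mouth [[255.9 494.3]] bottom [[175.7 343.2]]
34 mouth [[264.3 493.8]] bottom [[173.6 343.5]]
```

The tilt is about 27° and the estimated tip z in the glass frame is -54 mm, about 5 mm from the inner floor. The glass is held and steady with no contact force, so I release it and back straight up.

>>> servo_tool:
  delta_pos:
    - [0,0,0]
    - [0,0,0]
    - [0,0,0]
    - [0,0,0]
    - [0,0,0]
    - [0,0,0]
    - [0,0,0]
    - [0,0,0]
  turn: [0,0,0,0,0,0,0,0]
  fingers: [0.2,0,-0.3,-0.6,-1,-1,-1,-1]

```text
time: 9.83
tool_pos: [468.3, -395.1, 167.6]
ee_rot: [0.0, 0.164, 0.987, -0.0]
ft_force: [-0.2, 0.2, -0.1]
width: 85.4
gripper_force: 0.0
```

>>> servo_tool:
  delta_pos:
    - [0,0,-4]
    - [0,0,-8]
    - [0,0,-12]
    - [0,0,-16]
    - [0,0,-20]
    - [0,0,-25]
    - [0,0,-25]
    - [0,0,-15]
  turn: [0,0,0,0,0,0,0,0]
  fingers: [-1,-1,-1,-1,-1,-1,-1,-1]

```text
time: 10.5
tool_pos: [468.8, -395.5, 296.2]
ee_rot: [0.002, 0.164, 0.987, -0.001]
ft_force: [-0.1, -0.4, 0.2]
width: 85.6
gripper_force: 0.0
```

```bash
python3 st.py
python3 - <<'E'
from plant import eyes
import cv2
a=eyes.camera("scene")["image"][110:310,290:450]
cv2.imwrite("pics/g7.png",cv2.resize(a,None,fx=3,fy=3,interpolation=cv2.INTER_CUBIC))
E
```

```text
10.5 [ 468.8 -395.5  296.2] j [-0.7   0.4   0.19  1.35 -0.   -0.37] w 85.6 gf 0.0 F [-0.1 -0.4  0.2] M [ 0.03 -0.02 -0.01]
tool x [-0.946  0.323 -0.004] y [ 0.323  0.946 -0.002] z [ 0.003 -0.003 -1.   ]
```

View pics/g7.png

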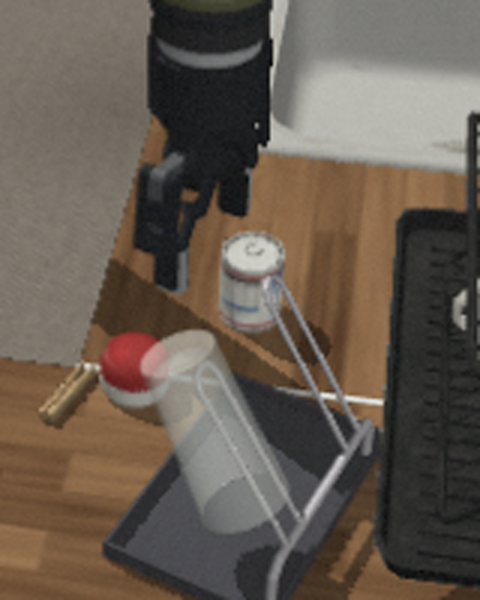

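The glass hangs on the right peg, with its top at (182,355), its mouth at (245,500) and the peg tip at (207,370) just under the inner floor. The tin and timer are unmoved. I'll let it settle, check for stillness, then hand in.

>>> servo_tool:
  delta_pos:
    - [0,0,-10]
    - [0,0,-10]
    - [0,0,0]
    - [0,0,0]
    - [0,0,0]
    - [0,0,0]
    - [0,0,0]
    - [0,0,0]
  turn: [0,0,0,0,0,0,0,0]
  fingers: [-1,-1,-1,-1,-1,-1,-1,-1]

```text
time: 11.22
tool_pos: [467.9, -394.8, 311.7]
ee_rot: [-0.0, 0.164, 0.987, 0.0]
ft_force: [0.3, 0.3, -0.3]
width: 85.8
gripper_force: 0.0
```

Run:
```python
from plant import eyes,ticket
import cv2,numpy as np
a=eyes.camera("scene")["image"][110:310,290:450]
b=cv2.imread("pics/g7.png");a3=cv2.resize(a,None,fx=3,fy=3,interpolation=cv2.INTER_CUBIC)
d=np.abs(a3.astype(int)-b)[320:560,130:300].mean();print("diff",d)
if d<6: print(ticket.job_done())
```

```text
diff 1.4784558823529412
the job is handed in; nothing more can be done
None
```

The clear glass is hanging by itself, mouth-down, on the drainer's right peg; it was still, and the tin and egg timer looked unmoved, when I handed the job in at about 11 s, but no verdict came back.

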